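Spin down the loose wing nut of a cheese press

TASK

One of the two wing nuts on the small cheese press has been backed off and stands clear of its washer. Push its wings round clockwise with a fingertip, one wing at a time and as many strokes as it takes, until the nut is fully home on its washer and turns no further; do not pinch it. Leave the other wing nut as it is, do not shove, tip or lift the press, and leave everything else on the bench alone.

Things in the scene. Friction and masses are not known exactly. Their poses are not given: they have to be found in the camera images.
- press: Cheese press, about 3.6 kg, standing loose on the bench. Origin: centre of the underside of its wooden board, 190 (x) x 300 (y) x 22 mm; z up. White round mould 127 mm across in the middle. Two upright threaded rods 14 mm thick, up to 190 mm above the bench, at x = 0, y = +110 mm (loose nut) and -110 mm (tight nut). Pushed with over 12 N at nut height it may tip or slide.
- bar_top (a point): Middle of the flat aluminium pressure bar that lies over the mould from rod to rod, at the level of its top face, 128 mm above the bench; axes as the press. Bar 44 (x) x 262 (y) mm. An 8 mm thick upright rib runs along y from -67 to +67 mm, up to 162 mm above the bench; so beside the loose nut a fingertip has free room on the outer side (away from the mould) and on both flanks.
- nut_axis (a point): Point on the axis of the loose wing nut, 24 mm above its underside, at mid-height of its wings; the frame turns with the nut, z up. Plain steel; two upright wings 6 mm thick along this +x and -x, 80 mm from tip to tip; round ears from 12 to 36 mm above the underside, 16 to 40 mm from the axis. The rod sticks up through the middle.
- nut_foot (a point): Middle of the underside of the loose nut. Hub up to 15 mm in radius, 19 mm high, on a flange 17 mm in radius. Home, it rests on a washer whose top is 131 mm above the bench; it stands clear of it at the start by 7 to 10.5 mm, and each clockwise turn lowers the nut by 6 mm.
- loose_nut (a joint): Angle in rad by which the loose nut has been turned clockwise (seen from above) down its rod: it starts between about 1.6 and 5.3 and stops hard on its washer at 12.57 (fully home). It runs freely with slight friction, needs about 1 to 2 N at a wing, and stays where it is left.
- nut_side_a: The side of the loose nut (wings and hub) that faces the +y of point nut_axis; origin on the axis at the nut's underside. For clockwise turning the wing along +x is pushed on this side.
- nut_side_b: The side of the loose nut (wings and hub) that faces the -y of point nut_axis; same origin. For clockwise turning the wing along -x is pushed on this side. Fingers pressing on side a and side b at once are a pinch.
- home_nut_axis (a point): The same point on the other wing nut, of the same shape, which is already tight on its washer and is left alone.
- home_nut (a joint): Angle of that nut in rad: 0 is tight, negative is turned back. It is stiff.
- baby_jar: Small clear baby food jar, 54 mm across, 72 mm high, standing beside the press's board; origin at the centre of its underside.
- tea_strainer: Steel tea strainer lying beside the press's board: bowl 64 mm across, 24 mm high, handle along its +x, 135 mm from the bowl's middle; origin under the bowl's middle.
- green_jar: Green glass jar with metal twist lid, 84 mm across, 135 mm high; origin at the centre of its underside.
- colander: Plastic colander 224 mm across (270 mm over its two ears), 95 mm high; origin at the centre of its underside.
- thermos: Steel vacuum flask 84 mm across, 290 mm high; origin at the centre of its underside.
- mate_gourd: Dark mate gourd 74 mm across, 86 mm high, with a steel straw up to 158 mm; origin at the centre of its underside.
- wooden_spoon: Wooden spoon 260 mm long lying on the bench; origin near its middle.

How it is judged:
By the outcome, as a careful person would: the job done as asked, in the order asked, and still so for the second after the job is handed in, with the robot touching nothing.
It also fails if it takes over 64 s, if anything falls off the work surface, if the arm or the gripper's body presses on something with over 40 N, if the wrist force passes 120 N, or if a joint passes its speed limit or range.

ROBOT

A 6-joint arm with a two-finger parallel gripper is mounted at the origin on the work surface. World frame = base frame: x ahead of the robot, y to its left, z up, the work surface at z = 0. Lengths are in m, angles in rad, forces in N, time in s.
With the tool pointing down it reaches from about 0.375 to 0.9 m from the base axis. Payload 3.1 kg.
Tool frame: the origin (TCP) lies at the very end of the fingers, on their centre line; the grasp point (between the pads) lies 19 mm behind it; z points along the fingers, y is the direction in which the jaws open and shut (so a half turn about z gives the same grasp; the last joint's range is limited). The gripper opens to 87 mm and grips with 3 to 60 N. Pads are 19 mm wide; open, the fingers measure 117 mm over their backs; the gripper's body (75 mm by 190 mm) begins 51 mm behind the grasp point.
Start: joints at [1.165, 0.527, 1.433, -0, 1.181, -0.178], TCP at [0.14, 0.609, 0.223] pointing down, gripper open.
Joint ranges: [-3.08, 3.08], [-0.75, 2.2], [0.22, 2.44], [-1.43, 4.57], [0, 2.65], [-2.85, 2.85]. Speed limits (rad/s): [2.79, 2.79, 3.14, 3.14, 3.14, 3.14].

INTERFACE

Orientations are given as a unit quaternion [x, y, z, w].
In Python, from rig import robot gives the robot as it stands. The module is installed in compiled form; this text tells all that it offers.
- The arm moves only by the tool carry_out, never from a script. Its argument "series" is a list of rows, each a list of 7 numbers: the shift along the tool's x, y, z in mm, then the turn, a rotation vector about the tool's x, y, z in degrees, then the gripper command: -1 is shut, 1 is fully open, values between are in proportion. In form: [[tx, ty, tz, rx, ry, rz, claw], ...]. A call has 1 to 8 rows; each row is the pose to reach, as a shift and turn from the pose measured when the call began, along the tool's axes at that moment; what a row does not reach only later rows make up. A row lasts 1/8 s, in which the tool goes at most 62.5 mm and 10.7 degrees, less where a joint would pass 70% of its speed; a pose out of reach is approached as far as the arm can. A call with a gripper value outside its range is refused whole. The fingers move at their own pace and stop on an object; "force" is the grip in N (left out, the last holds). Time passes only in rows, so rows that repeat a pose let the fingers close. It gives the time, the measured TCP pose, the force and the opening at its end, in the units of the state.
- robot.get_obs(): the state, without advancing time (a new reading comes with each control period).
- robot.camera(name): name is "scene" or "top"; returns a dict with "pixels" (480x640x3 uint8, red, green, blue), "fx", "fy", "cx", "cy" (pixels), "k1" (the pictures are not rectified: a ray, as slopes to the right and down, at radius r is drawn at 1 + k1 r^2 times it, then the intrinsics apply), "position" and "attitude" of the camera in the world. Camera axes: x right, y down, z forward; pixel columns grow to the right and rows downward; lengths in m; the calibration is good to about 2 mm. A picture is of the moment at which its call begins. There is no depth.
- robot.hand_in(): hands the job in, once; it reports no verdict.
The state is a dict: "time": time; "q": joint angles; "joint_velocities": joint speeds; "joint_torque": joint torques, N m; "position": TCP position; "tool_rot": TCP orientation; "ft_force": force on the tool from outside, world axes, zero at the start; "moment": the same for the moment, N m; "grip_width": finger opening in m.
Only numpy, scipy, OpenCV 4.12 (cv2) and the standard library are available. Lean on these libraries where they do the work, as an engineer would, in place of code of your own. Each camera call takes 0.05 s, during which the arm holds its last target.

## Working session

There is one attempt and no reset: what is moved stays moved. The work goes in short steps, Python scripts to look and compute and a tool call to move; the robot and the scene stay as the last step left them, time stands still between calls to the robot, and variables do not carry over. Pictures are saved under pics/ and viewed, and the job is handed in when it is done.

Besides the shell and the picture viewer there is one more tool, called after "Call:" as name(argument=value, ...) on one line, values as JSON. carry_out: Moves the arm, as the interface text tells. Its arguments: {"type":"object","properties":{"series":{"type":"array"},"force":{"type":"number"}},"required":["series"]}

```bash
mkdir -p pics
cat > h.py <<'E'
from rig import robot
import numpy as np, cv2
from scipy.spatial.transform import Rotation as R
def snap(n,tag):
    c=robot.camera(n); cv2.imwrite(f'pics/{tag}.png',c['pixels'][:,:,::-1]); return c
def att(c):
    a=np.array(c['attitude'],float); return R.from_quat(a) if a.shape==(4,) else R.from_matrix(a)
def ray(c,u,v):
    K=np.array([[c['fx'],0,c['cx']],[0,c['fy'],c['cy']],[0,0,1]]);
    p=cv2.undistortPoints(np.array([[[u,v]]],float),K,np.array([c['k1'],0,0,0.]))[0,0]
    return np.array(c['position']),att(c).apply([p[0],p[1],1])
def onz(c,u,v,z):
    o,d=ray(c,u,v); return o+d*(z-o[2])/d[2]
def proj(c,P):
    q=att(c).inv().apply(np.array(P)-c['position']); x,y=q[0]/q[2],q[1]/q[2]; s=1+c['k1']*(x*x+y*y)
    return c['fx']*x*s+c['cx'],c['fy']*y*s+c['cy']
E
python3 - <<'E'
from h import *
for n in('scene','top'):
    c=snap(n,n+'0'); print({k:v for k,v in c.items() if k!='pixels'})
print(robot.get_obs())
E
```

```text
{'fx': 494.8923918163546, 'fy': 494.8923918163546, 'cx': 321.911681783699, 'cy': 232.93058418671276, 'k1': 0.0018796337139807473, 'position': array([ 1.52630432, -0.5162121 ,  1.09736675]), 'attitude': array([ 0.77781931,  0.47740123, -0.22176394, -0.34337433])}
{'fx': 503.68482563115197, 'fy': 503.68482563115197, 'cx': 316.4152648546121, 'cy': 245.70730897741936, 'k1': -0.009015892445567832, 'position': array([ 0.27026321, -0.03781209,  1.54173192]), 'attitude': array([ 0.71017868, -0.69835658,  0.07068344, -0.05429708])}
{'time': 0.1, 'q': array([ 1.16548601e+00,  5.28387174e-01,  1.43377691e+00, -2.05129300e-05,
        1.18140158e+00, -1.78489058e-01]), 'joint_velocities': array([-0.00143535, -0.00146725, -0.004085  ,  0.00171292, -0.00035085,
       -0.0008207 ]), 'joint_torque': array([-5.41009940e-04, -4.40984774e+01, -1.77150321e+01,  6.34813984e-02,
        5.34253882e-02, -5.70474117e-05]), 'position': array([0.14025548, 0.60837887, 0.22166004]), 'tool_rot': array([ 1.13163737e-01,  9.93575863e-01, -9.47504592e-04, -2.74805098e-04]), 'ft_force': array([ 0.54796735, -0.54275256, -0.68121322]), 'moment': array([ 0.01988212, -0.03205718,  0.05215168]), 'grip_width': 0.08676529244336277}
```

View pics/scene0.png

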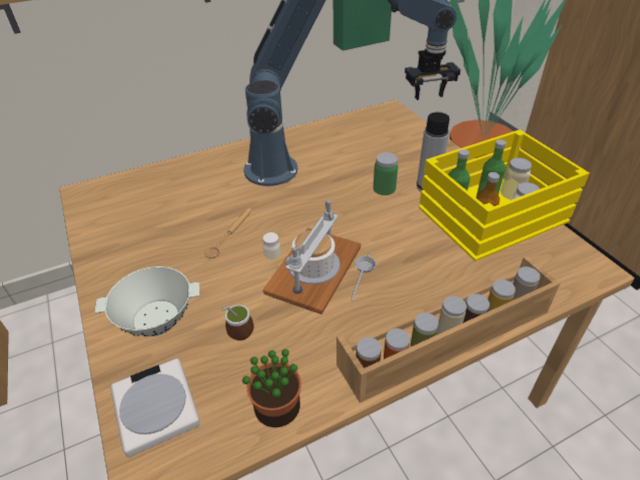

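View pics/top0.png

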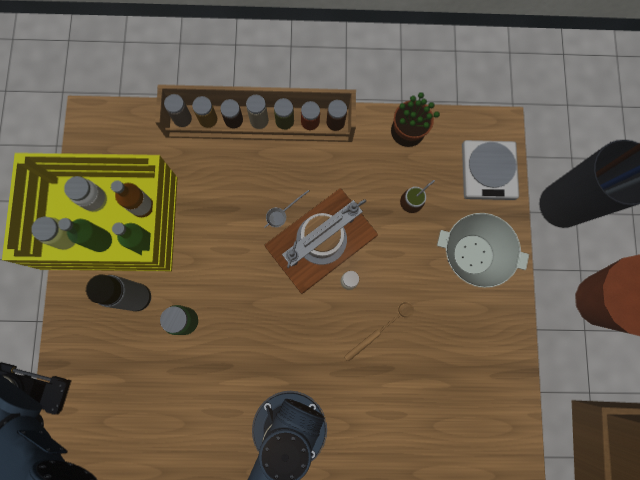

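Run:
```python
import cv2,numpy as np
a=cv2.imread('pics/scene0.png')[185:315,255:375]; b=cv2.imread('pics/top0.png')[180:300,255:385]
cv2.imwrite('pics/z1.png',cv2.resize(a,None,fx=4.6,fy=4.6,interpolation=cv2.INTER_CUBIC))
cv2.imwrite('pics/z2.png',cv2.resize(b,None,fx=5,fy=5,interpolation=cv2.INTER_CUBIC))
```

```text
(no output)
```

View pics/z1.png

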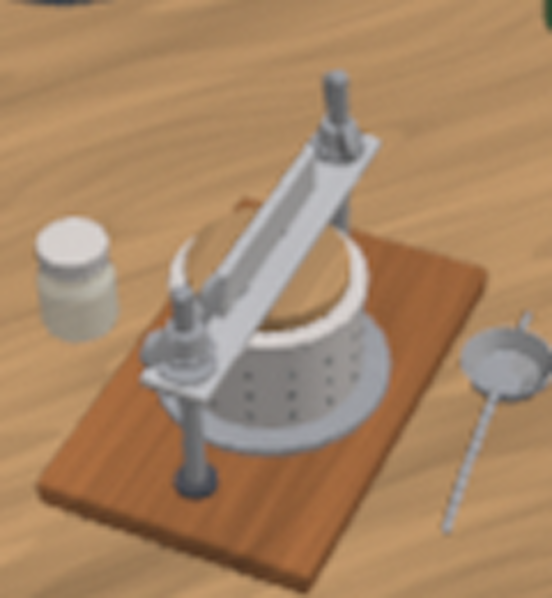

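View pics/z2.png

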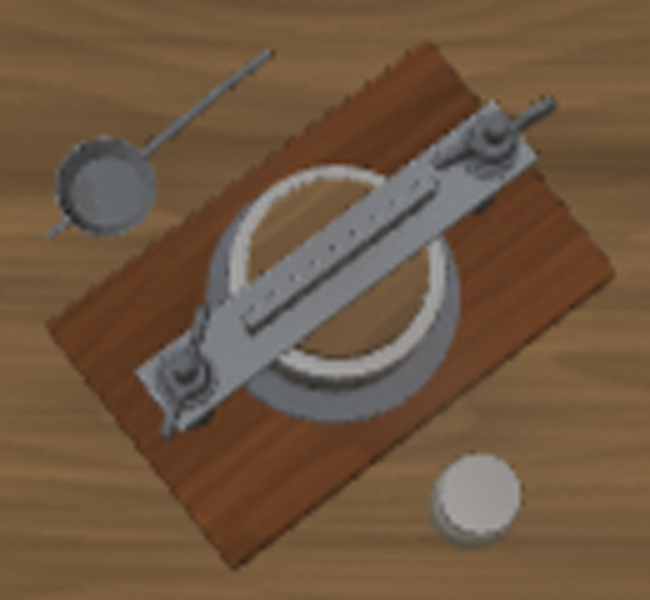

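```bash
cat > ov.py <<'E'
from h import *
S=dict(scene=(255,185,120,130,4.6),top=(255,180,130,120,5))
def over(cams,pts,tag):
    for n,c in cams.items():
        x,y,w,h,f=S[n]; im=cv2.resize(np.ascontiguousarray(c['pixels'][y:y+h,x:x+w,::-1]),None,fx=f,fy=f,interpolation=cv2.INTER_CUBIC)
        for P,col in pts:
            u,v=proj(c,P); cv2.circle(im,(int((u+.5-x)*f),int((v+.5-y)*f)),2,col,-1)
        cv2.imwrite(f'pics/{tag}_{n}.png',im)
E
python3 - <<'E'
from ov import *
cs={n:robot.camera(n) for n in('scene','top')}
def z2(n,a,b):
    x,y,w,h,f=S[n]; return a/f+x-.5,b/f+y-.5
A=onz(cs['scene'],*z2('scene',180,288),.19);A2=onz(cs['top'],*z2('top',497,126),.19)
B=onz(cs['scene'],*z2('scene',335,77),.19);B2=onz(cs['top'],*z2('top',185,372),.19)
print(A,A2,B,B2)
a=(A+A2)/2;b=(B+B2)/2; print(np.linalg.norm(a-b),np.linalg.norm(A-B),np.linalg.norm(A2-B2))
# board corners
for p in[(430,42),(613,272),(235,568),(48,325)]: print(onz(cs['top'],*z2('top',*p),.022))
pts=[]
for P in(A,B):
    for z,col in((.19,(0,0,255)),(.167,(0,255,0)),(.1755,(255,0,0)),(.131,(0,255,255))): pts.append(([P[0],P[1],z],col))
over(cs,pts,'o1')
E
```

```text
[ 0.62530746 -0.16918528  0.19      ] [ 0.62979828 -0.1697495   0.19      ] [4.90497463e-01 3.41178237e-04 1.90000000e-01] [ 4.88443584e-01 -1.40929219e-04  1.90000000e-01]
0.21867756010973333 0.21659398595156737 0.22078998100902325
[ 0.72789026 -0.14398548  0.022     ]
[ 0.58301755 -0.25808658  0.022     ]
[ 0.39650489 -0.02834223  0.022     ]
[0.54312504 0.08896727 0.022     ]
```

View pics/o1_scene.png

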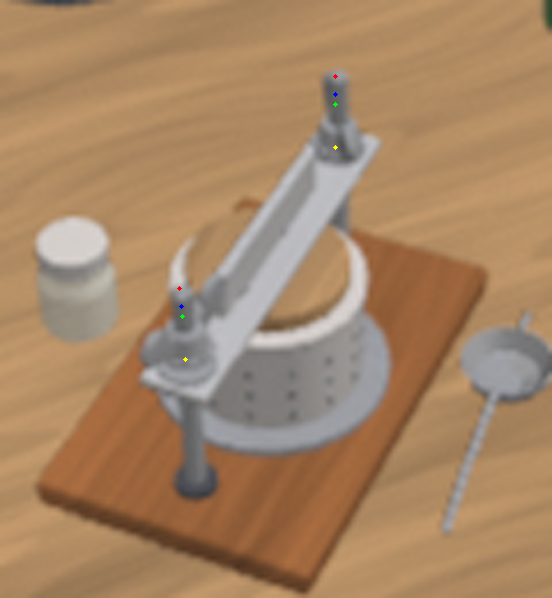

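View pics/o1_top.png

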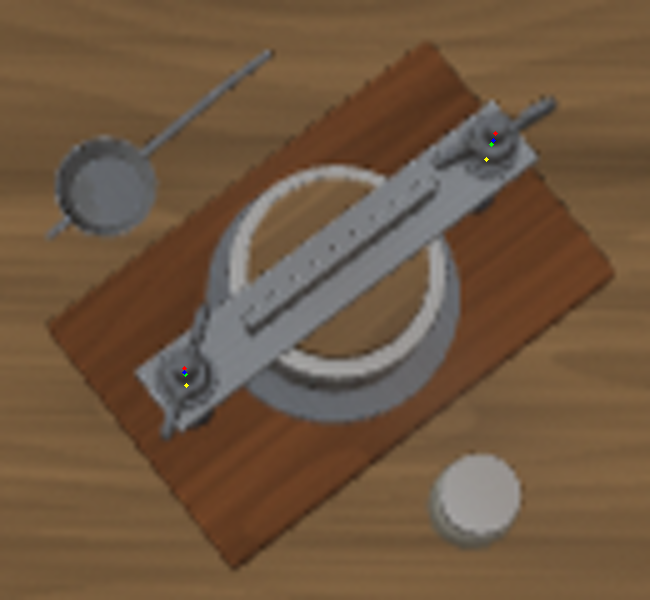

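```bash
cat > w.py <<'E'
from ov import *
def z2(n,a,b):
    x,y,w,h,f=S[n]; return a/f+x-.5,b/f+y-.5
def wing(ax,ang,foot):
    L=[]
    d=np.array([np.cos(ang),np.sin(ang),0]);
    for s in(-1,1):
        for t in np.linspace(0,2*np.pi,24,endpoint=False):
            L.append(np.array([ax[0],ax[1],foot+.024])+s*d*(.028+.012*np.cos(t))+np.array([0,0,.012*np.sin(t)]))
    return L
E
python3 - <<'E'
from w import *
cs={n:robot.camera(n) for n in('scene','top')}
ends=[((553,103),(437,160)),((208,310),(168,435))]
for foot,tag in((.131,'oh'),(.1395,'ol')):
    pts=[]
    for e in ends:
        p=[onz(cs['top'],*z2('top',*q),foot+.024) for q in e]
        d=p[0]-p[1]; m=(p[0]+p[1])/2; print(tag,m,np.linalg.norm(d),np.degrees(np.arctan2(d[1],d[0])))
        pts+=[(P,(0,0,255)) for P in wing(m,np.arctan2(d[1],d[0]),foot)]
        pts+=[([m[0],m[1],foot],(0,255,255))]
    over(cs,pts,tag)
a=cv2.imread('pics/oh_scene.png');b=cv2.imread('pics/ol_scene.png')
x=np.vstack([np.hstack([i[40:180,280:400],i[260:400,130:250]]) for i in(a,b)])
cv2.imwrite('pics/cmp.png',cv2.resize(x,None,fx=2.1,fy=2.1))
E
```

```text
oh [ 0.63590579 -0.17211981  0.155     ] 0.07466367564355426 -62.21159596033358
oh [ 0.4940048  -0.00088907  0.155     ] 0.07388785409179766 -16.220011040735155
ol [ 0.63366457 -0.17129657  0.1635    ] 0.07420602320578176 -62.21159596033342
ol [ 0.49263337 -0.00111539  0.1635    ] 0.07343495706716777 -16.220011040735148
```

View pics/cmp.png

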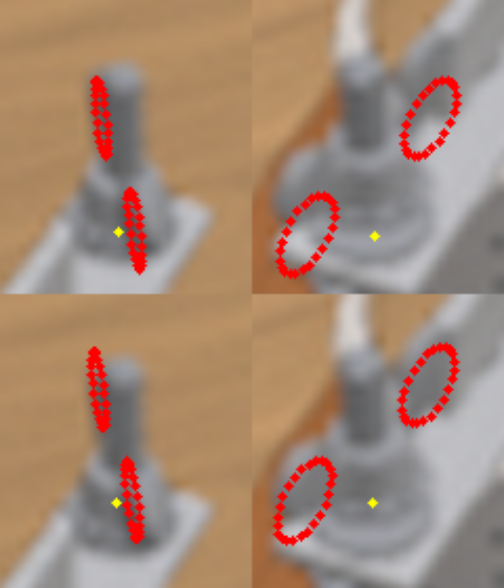

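```bash
cat >> h.py <<'E'
AX=np.array([.630,-.1705]); OUT=-50.9
def pol(phi,r,z): 
    a=np.radians(OUT+phi); return np.array([AX[0]+r*np.cos(a),AX[1]+r*np.sin(a),z])
def rows(targets,yaw=None):
    o=robot.get_obs(); Rt=R.from_quat(o['tool_rot']); p=np.array(o['position'])
    m=Rt.as_matrix(); y0=np.degrees(np.arctan2(m[1,0],m[0,0])); print('t',o['time'],'pos',p.round(4),'yaw',round(y0,2),'F',np.round(o['ft_force'],2),'q6',o['q'][5].round(2))
    for T in targets:
        d=Rt.inv().apply(np.array(T)-p)*1000; print(np.round(d,1).tolist())
    if yaw is not None:
        s=np.sin(np.radians(yaw)); c=np.cos(np.radians(yaw)); D=R.from_matrix(np.array([[c,s,0],[s,-c,0],[0,0,-1.]]))
        print('turn',np.degrees((Rt.inv()*D).as_rotvec()).round(1))
E
python3 - <<'E'
from h import *
rows([(.22,.44,.25),(.3,.28,.26),(.45,.05,.26),pol(30,32e-3,.24)],39.1)
E
```

```text
t 0.3 pos [0.1404 0.6088 0.2222] yaw 167.01 F [ 0.3   0.06 -0.4 ] q6 -0.18
[-115.5, -146.6, -27.7]
[-229.4, -284.5, -37.6]
[-427.3, -474.9, -37.5]
[-684.0, -653.7, -17.4]
turn [ -0.    0.  127.9]
```

Call:
carry_out(series=[[-30,-38,-10,0,0,8,-1],[-65,-82,-20,0,0,16,-1],[-105,-132,-28,0,0,25,-1],[-145,-182,-34,0,0,35,-1],[-185,-232,-38,0,0,45,-1],[-229,-280,-38,0,0,55,-1],[-270,-322,-38,0,0,65,-1],[-312,-364,-38,0,0,74,-1]], force=10)

```text
time: 1.3
position: [0.3628, 0.1832, 0.2609]
tool_rot: [0.69, 0.724, 0.0, 0.0]
ft_force: [1.2, 0.5, -0.9]
grip_width: 0.015
```

Run:
```python
from h import *
rows([(.45,.05,.26),pol(30,32e-3,.24)],39.1)
```

```text
t 1.3 pos [0.3628 0.1832 0.2609] yaw 92.71 F [ 1.16  0.53 -0.94] q6 0.14
[-137.2, 80.8, 1.0]
[-378.8, 279.4, 21.3]
turn [ 0.1 -0.  53.6]
```

Call:
carry_out(series=[[-45,33,0,0,0,8,-1],[-92,68,0,0,0,16,-1],[-138,102,2,0,0,24,-1],[-185,136,5,0,0,32,-1],[-232,171,8,0,0,40,-1],[-278,205,10,0,0,48,-1],[-325,240,13,0,0,53.6,-1],[-360,266,16,0,0,53.6,-1]])

```text
time: 2.3
position: [0.6469, -0.1662, 0.2449]
tool_rot: [0.943, 0.334, 0.001, 0.001]
ft_force: [1.4, 0.5, 0.5]
grip_width: 0.0002
```

Run:
```python
from h import *
rows([pol(30,32e-3,.24),pol(30,32e-3,.162)],39.1)
print(robot.get_obs()['grip_width'])
```

```text
t 2.3 pos [ 0.6469 -0.1662  0.2449] yaw 39.0 F [1.41 0.52 0.51] q6 0.47
[0.2, 20.4, 5.0]
[0.1, 20.3, 83.0]
turn [ 0.1 -0.1 -0.1]
0.00024713897975299395
```

Call:
carry_out(series=[[0,20,5,0,0,0,-1],[0,20,30,0,0,0,-1],[0,20,60,0,0,0,-1],[0,20,80,0,0,0,-1],[0,20,83,0,0,0,-1],[0,20,83,0,0,0,-1]])

```text
time: 3.05
position: [0.66, -0.1818, 0.1624]
tool_rot: [0.943, 0.334, 0.001, 0.001]
ft_force: [0.2, 0.5, -0.6]
grip_width: 0.0002
```

Run:
```python
from w import *
c=robot.camera('scene');o=robot.get_obs();over({'scene':c},[(o['position'],(0,0,255))],'s1')
rows([pol(p,32e-3,.162) for p in range(30,-130,-10)])
```

```text
t 3.1 pos [ 0.6604 -0.182   0.163 ] yaw 39.01 F [-1.01 -0.08 -0.32] q6 0.46
[-0.3, -0.4, 1.0]
[-5.4, 2.0, 1.0]
[-10.8, 3.5, 1.0]
[-16.3, 4.0, 1.0]
[-21.9, 3.5, 1.0]
[-27.3, 2.0, 0.9]
[-32.3, -0.3, 0.9]
[-36.9, -3.5, 0.9]
[-40.9, -7.4, 0.9]
[-44.1, -12.0, 0.9]
[-46.4, -17.1, 0.8]
[-47.9, -22.4, 0.8]
[-48.4, -28.0, 0.8]
[-47.9, -33.6, 0.8]
[-46.5, -38.9, 0.8]
[-44.1, -44.0, 0.8]
```

View pics/s1_scene.png

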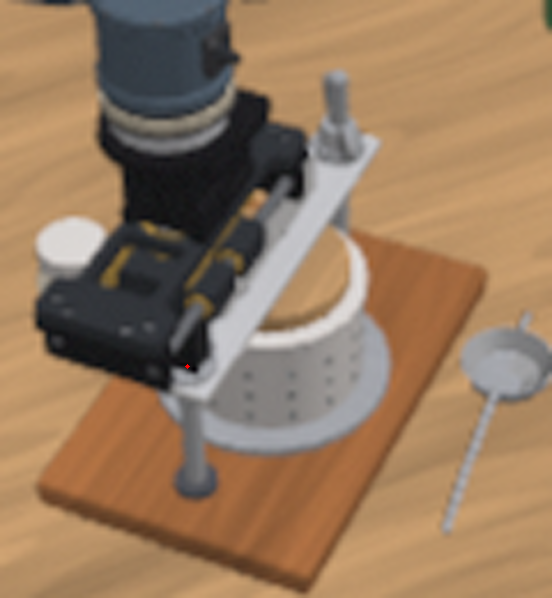

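Call:
carry_out(series=[[-5.4,2,1,0,0,0,-1],[-10.8,3.5,1,0,0,0,-1],[-16.3,4,1,0,0,0,-1],[-22,3.5,1,0,0,0,-1],[-27.3,2,1,0,0,0,-1],[-32.3,-0.3,1,0,0,0,-1]])

```text
time: 3.85
position: [0.6347, -0.2025, 0.162]
tool_rot: [0.943, 0.334, 0.001, 0.001]
ft_force: [1.2, 0.9, 0.3]
grip_width: 0.0002
```

Run:
```python
from w import *
c=robot.camera('top');o=robot.get_obs();over({'top':c},[(o['position'],(0,0,255))],'s2')
c=robot.camera('scene');o=robot.get_obs();over({'scene':c},[(o['position'],(0,0,255))],'s2')
rows([pol(p,32e-3,.1615) for p in range(-30,-136,-10)])
```

```text
t 3.95 pos [ 0.6341 -0.2025  0.1619] yaw 38.99 F [0.24 0.32 0.01] q6 0.41
[1.0, 0.3, 0.4]
[-3.6, -2.9, 0.4]
[-7.5, -6.8, 0.4]
[-10.7, -11.4, 0.4]
[-13.1, -16.4, 0.3]
[-14.6, -21.8, 0.3]
[-15.0, -27.4, 0.3]
[-14.6, -32.9, 0.3]
[-13.1, -38.3, 0.3]
[-10.8, -43.4, 0.3]
[-7.6, -47.9, 0.3]
```

View pics/s2_scene.png

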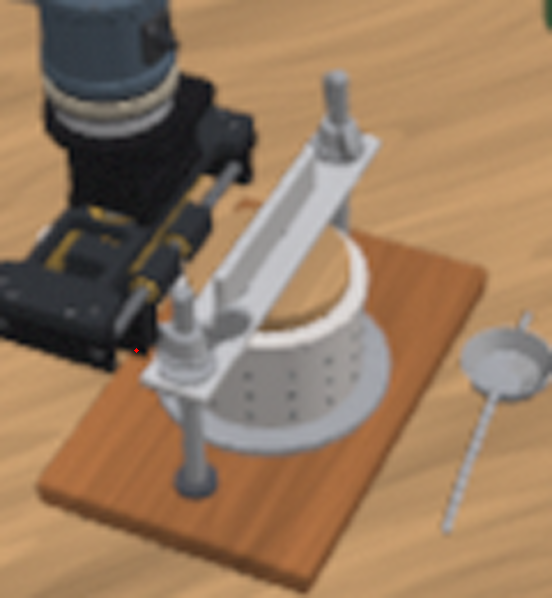

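View pics/s2_top.png

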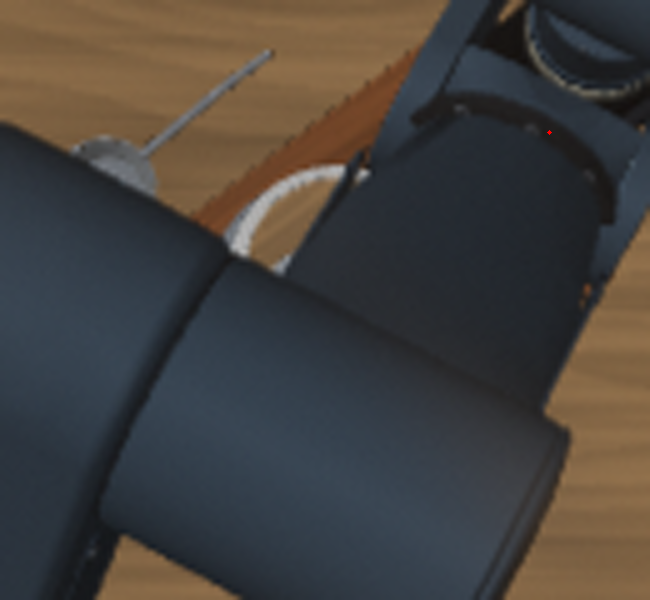

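Call:
carry_out(series=[[-3.6,-3,0.5,0,0,0,-1],[-7.5,-6.8,0.5,0,0,0,-1],[-10.7,-11.4,0.5,0,0,0,-1],[-13,-16.4,0.5,0,0,0,-1],[-14.6,-21.8,1,0,0,0,-1],[-15,-27.4,1,0,0,0,-1],[-14.6,-33,1,0,0,0,-1],[-13,-38.3,1.5,0,0,0,-1]])

```text
time: 4.95
position: [0.5994, -0.1806, 0.1603]
tool_rot: [0.943, 0.334, 0.0, 0.001]
ft_force: [0.2, -1.8, 0.3]
grip_width: 0.0008
```

Run:
```python
from w import *
c=robot.camera('scene');o=robot.get_obs();over({'scene':c},[(o['position'],(0,0,255))],'s3')
rows([pol(-120,32e-3,.1605),pol(-130,32e-3,.1605),pol(-130,38e-3,.1605),pol(-130,38e-3,.21),pol(50,.032,.21),pol(50,.032,.161)])
```

```text
t 5.0 pos [ 0.5989 -0.1797  0.1601] yaw 39.02 F [-0.04 -0.21  0.76] q6 0.42
[2.2, -3.5, -0.4]
[5.4, -8.0, -0.4]
[0.8, -11.9, -0.4]
[0.8, -11.9, -49.9]
[54.5, 33.1, -49.9]
[54.5, 33.0, -0.9]
```

View pics/s3_scene.png

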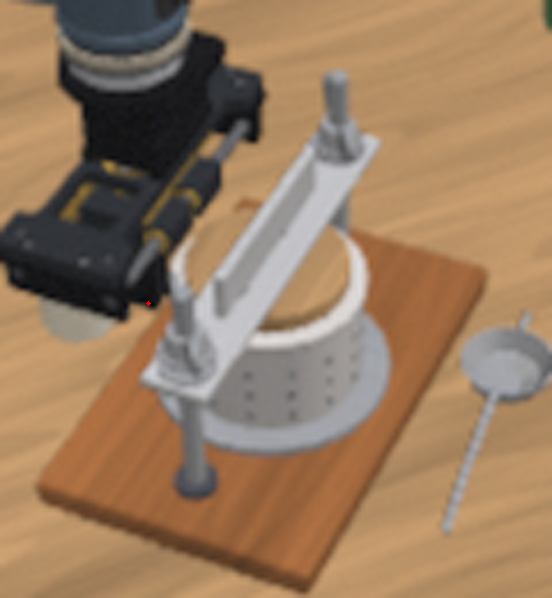

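Call:
carry_out(series=[[2.2,-3.5,0,0,0,0,-1],[5.4,-8,0,0,0,0,-1],[5.4,-8,0,0,0,0,-1],[1,-4,0,0,0,0,-1],[1,-4,-30,0,0,0,-1],[1,-4,-52,0,0,0,-1],[28,14,-52,0,0,0,-1],[54.5,33,-52,0,0,0,-1]])

```text
time: 6.0
position: [0.6626, -0.1714, 0.2129]
tool_rot: [0.943, 0.334, 0.0, 0.0]
ft_force: [-0.2, -0.5, -0.8]
grip_width: 0.0003
```

Run:
```python
from w import *
c=robot.camera('scene');o=robot.get_obs();over({'scene':c},[(o['position'],(0,0,255))]+[(P,(0,255,0)) for P in wing(AX,np.radians(OUT+15),.1365)],'s4')
rows([pol(52,.032,.21),pol(52,.032,.160)]+[pol(p,.032,.16-(50-p)/180*.003) for p in range(40,-40,-10)])
```

```text
t 6.05 pos [ 0.6672 -0.1714  0.2126] yaw 39.02 F [ 4.06 -0.67  0.77] q6 0.48
[-3.1, -4.5, 2.6]
[-3.3, -4.7, 52.6]
[-8.0, 0.1, 52.7]
[-12.6, 3.3, 52.9]
[-17.6, 5.6, 53.1]
[-23.0, 7.1, 53.2]
[-28.5, 7.6, 53.3]
[-34.1, 7.1, 53.5]
[-39.5, 5.7, 53.6]
[-44.6, 3.3, 53.7]
```

View pics/s4_scene.png

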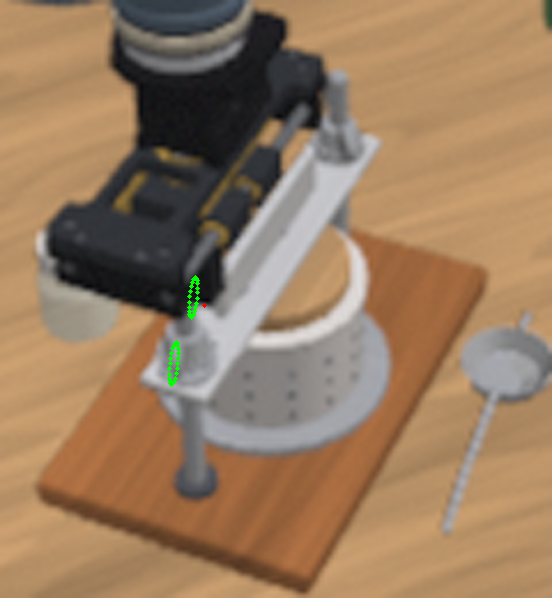

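Call:
carry_out(series=[[-2,-5,3,0,0,0,-1],[-2,-5,30,0,0,0,-1],[-2,-5,50,0,0,0,-1],[-3,-5,53,0,0,0,-1],[-8,0,53,0,0,0,-1],[-12.6,3.3,53,0,0,0,-1],[-17.6,5.6,53,0,0,0,-1],[-23,7.1,53,0,0,0,-1]])

```text
time: 7.05
position: [0.6546, -0.1918, 0.1603]
tool_rot: [0.943, 0.334, 0.004, 0.002]
ft_force: [1.4, 1.9, -0.1]
grip_width: 0.0009
```

Run:
```python
from w import *
c=robot.camera('scene');o=robot.get_obs();over({'scene':c},[(o['position'],(0,0,255))],'s5')
rows([pol(p,.032,.16-(50-p)/180*.003) for p in range(0,-140,-10)])
```

```text
t 7.1 pos [ 0.654  -0.1926  0.1601] yaw 38.99 F [-0.1   0.9   0.45] q6 0.44
[-4.7, -0.3, 0.9]
[-10.3, -0.8, 1.1]
[-15.7, -2.2, 1.2]
[-20.7, -4.6, 1.3]
[-25.3, -7.8, 1.4]
[-29.2, -11.7, 1.6]
[-32.5, -16.3, 1.7]
[-34.8, -21.3, 1.8]
[-36.3, -26.7, 1.9]
[-36.8, -32.3, 2.0]
[-36.3, -37.8, 2.2]
[-34.9, -43.2, 2.3]
[-32.5, -48.3, 2.4]
[-29.3, -52.9, 2.6]
```

View pics/s5_scene.png

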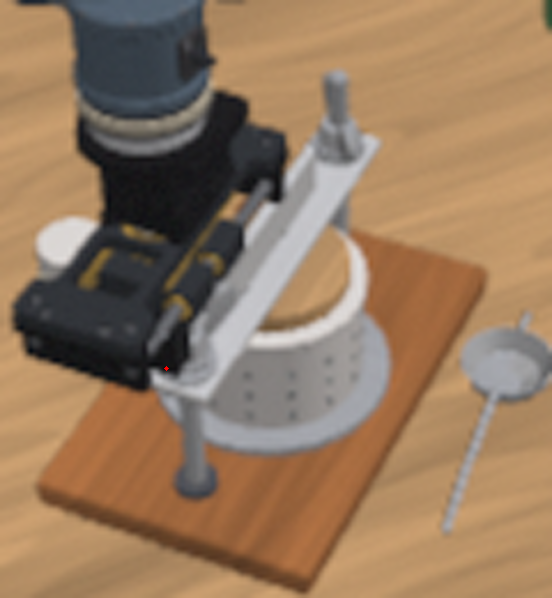

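Call:
carry_out(series=[[-4.7,-0.3,1,0,0,0,-1],[-10.3,-0.8,1,0,0,0,-1],[-15.7,-2.2,1,0,0,0,-1],[-20.7,-4.6,1.3,0,0,0,-1],[-25.3,-7.8,1.4,0,0,0,-1],[-29.2,-11.7,1.6,0,0,0,-1],[-32.5,-16.3,1.7,0,0,0,-1],[-34.8,-21.3,1.8,0,0,0,-1]])

```text
time: 8.1
position: [0.6135, -0.1981, 0.1581]
tool_rot: [0.943, 0.334, 0.004, 0.003]
ft_force: [2.3, -0.8, 0.9]
grip_width: 0.0006
```

Run:
```python
from w import *
c=robot.camera('scene');o=robot.get_obs();over({'scene':c},[(o['position'],(0,0,255))],'s6')
rows([pol(p,.032,.16-(50-p)/180*.003) for p in range(-80,-140,-10)]+[pol(-115,.034,.157),pol(-115,.034,.215),pol(52,.034,.215)])
```

```text
t 8.15 pos [ 0.6129 -0.1976  0.1581] yaw 38.99 F [-0.73 -0.13  0.77] q6 0.4
[-1.2, -4.7, 0.2]
[-1.7, -10.2, 0.3]
[-1.2, -15.8, 0.4]
[0.2, -21.2, 0.6]
[2.6, -26.2, 0.7]
[5.8, -30.8, 0.9]
[-0.5, -24.6, 0.9]
[-0.2, -24.2, -57.1]
[57.4, 11.0, -56.6]
```

View pics/s6_scene.png

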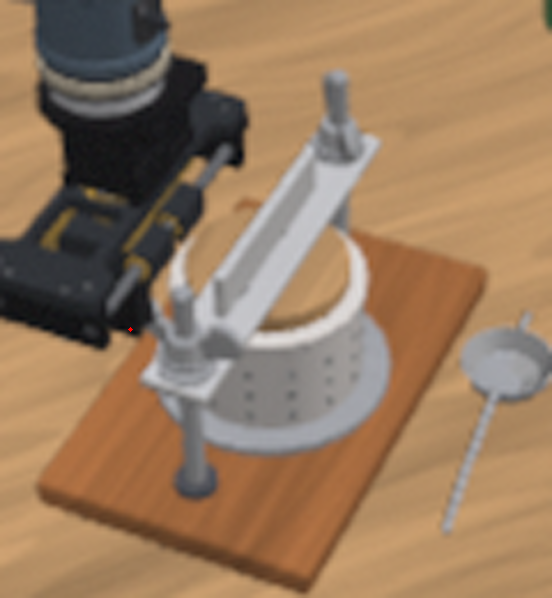

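Call:
carry_out(series=[[-1.2,-4.7,0,0,0,0,-1],[-1.7,-10.2,0,0,0,0,-1],[-1.2,-15.8,0.3,0,0,0,-1],[0.2,-21.2,0.5,0,0,0,-1],[2.6,-26.2,0.7,0,0,0,-1],[5.8,-30.8,0.8,0,0,0,-1],[5.8,-30.8,0.8,0,0,0,-1],[1,-26,0.8,0,0,0,-1]])

```text
time: 9.15
position: [0.597, -0.1761, 0.1569]
tool_rot: [0.942, 0.334, 0.003, 0.002]
ft_force: [-0.7, -0.5, 0.7]
grip_width: 0.0007
```

Run:
```python
from w import *
rows([pol(-115,.034,.21),pol(55,.034,.215)])
```

```text
t 9.15 pos [ 0.597  -0.1761  0.1569] yaw 39.05 F [-0.74 -0.46  0.7 ] q6 0.42
[-1.5, 2.4, -53.1]
[57.3, 36.2, -57.6]
```

Call:
carry_out(series=[[0,1,-30,0,0,0,-1],[0,1,-60,0,0,0,-1],[0,-40,-90,0,0,0,-1],[0,-90,-110,0,0,0,-1],[0,-140,-120,0,0,0,-1],[0,-190,-120,0,0,0,-1],[0,-220,-120,0,0,0,-1],[0,-220,-120,0,0,0,-1]])

```text
time: 10.15
position: [0.4559, -0.0038, 0.2758]
tool_rot: [0.942, 0.335, 0.003, 0.002]
ft_force: [0.6, 0.0, -0.4]
grip_width: 0.0004
```

Run:
```python
from w import *
cs={n:robot.camera(n) for n in('scene','top')}
over(cs,[],'s7'); rows([])
```

```text
t 10.25 pos [ 0.4585 -0.0056  0.276 ] yaw 39.05 F [ 0.95 -0.19  0.34] q6 0.63
```

View pics/s7_scene.png

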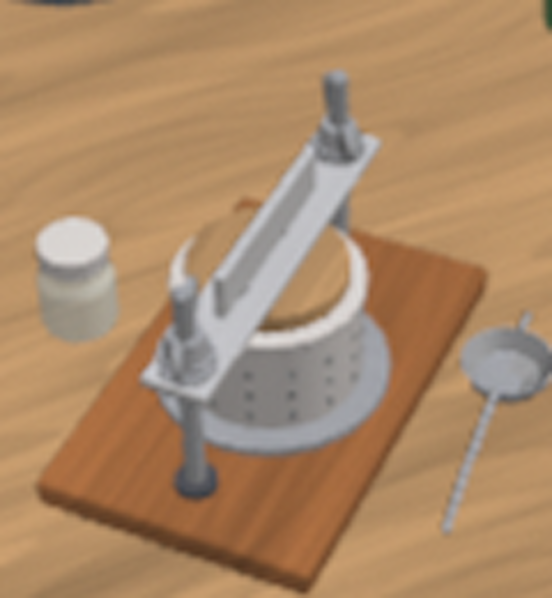

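View pics/s7_top.png

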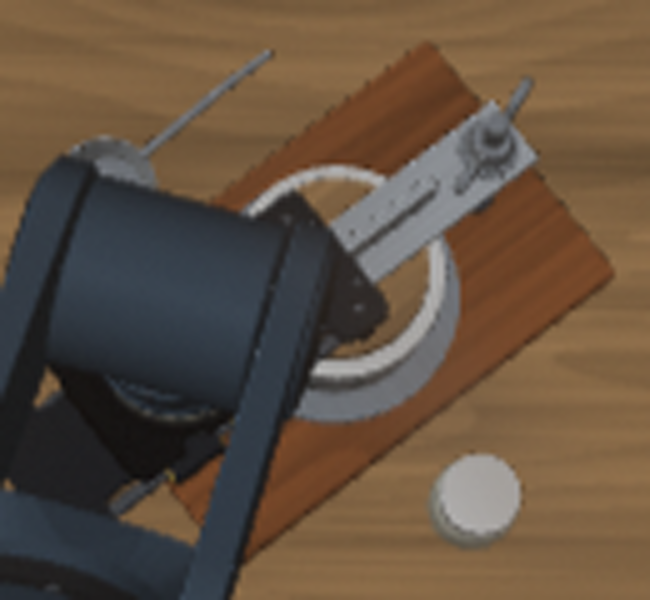

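Run:
```python
from w import *
cs={n:robot.camera(n) for n in('scene','top')}
out=[]
for foot in(.131,.134,.137,.140):
    p=[onz(cs['top'],*z2('top',*q),foot+.024) for q in((528,82),(459,190))]
    d=p[0]-p[1];m=(p[0]+p[1])/2;a=np.arctan2(d[1],d[0]);print(foot,m,np.linalg.norm(d),np.degrees(a))
    over(cs,[(P,(0,0,255)) for P in wing(AX+[-.002,.001],a,foot)],'t')
    i=cv2.imread('pics/t_scene.png')[260:410,130:250]; out.append(i)
    s=cv2.imread('pics/s7_scene.png')[260:410,130:250]
x=np.hstack(out+[s]); cv2.imwrite('pics/cmp2.png',cv2.resize(x,None,fx=1.33,fy=2.5))
x=np.vstack([np.hstack(out[:2]+[s]),np.hstack(out[2:]+[s])]);cv2.imwrite('pics/cmp2.png',cv2.resize(x,None,fx=2,fy=2))
```

```text
0.131 [ 0.6333416  -0.17126467  0.155     ] 0.0751313276638614 -31.452929618009605
0.134 [ 0.63255613 -0.17097596  0.158     ] 0.07496879157450691 -31.45292961800967
0.137 [ 0.63177066 -0.17068726  0.161     ] 0.0748062554851526 -31.452929618009637
0.14 [ 0.63098519 -0.17039855  0.164     ] 0.07464371939579811 -31.452929618009694
```

View pics/cmp2.png

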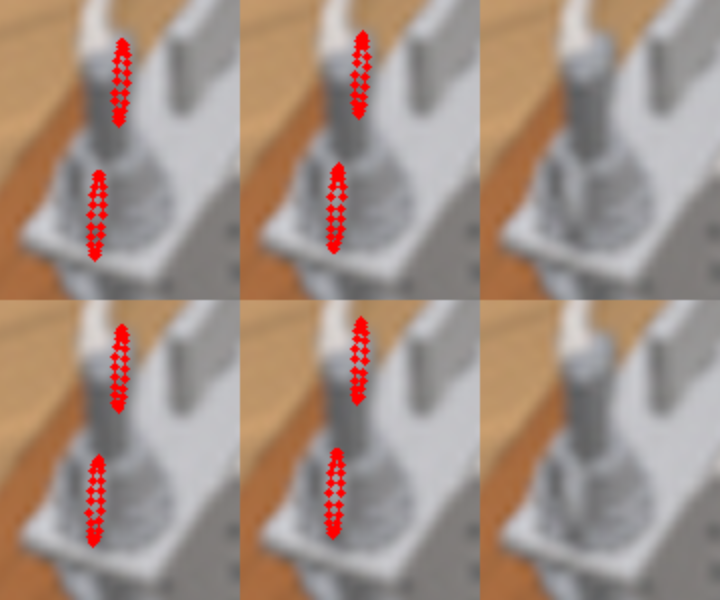

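Run:
```python
from w import *
c=robot.camera('scene'); c0=dict(c); c0['pixels']=cv2.imread('pics/scene0.png')[:,:,::-1]
f=9; 
def crop(c,cen,foot=None,w=28,h=32):
    x,y=cen; im=cv2.resize(np.ascontiguousarray(c['pixels'][y:y+h,x:x+w,::-1]),None,fx=f,fy=f,interpolation=cv2.INTER_CUBIC); im=cv2.convertScaleAbs(im,alpha=1.6,beta=-60)
    return im
N=(282,243);F=(316,197)
cv2.imwrite('pics/cmp3.png',np.hstack([crop(c0,N),crop(c,N),crop(c,F)]))
for A in((.6265,-.1695),(.490,0.0)):
  u0=proj(c,[*A,.19])
  for z,r in((.131,.017),(.131,.02),(.128,.02)):
    v=max(proj(c,[A[0]+r*np.cos(t),A[1]+r*np.sin(t),z])[1] for t in np.linspace(0,6.28,60)); print(A,z,r,'front edge below rodtop px',v-u0[1])
  print((proj(c,[*A,.14])[1]-proj(c,[*A,.15])[1])/10,'px/mm')
```

```text
(0.6265, -0.1695) 0.131 0.017 front edge below rodtop px 20.02313480388608
(0.6265, -0.1695) 0.131 0.02 front edge below rodtop px 20.814364768749442
(0.6265, -0.1695) 0.128 0.02 front edge below rodtop px 21.583773155028155
0.2601413852774158 px/mm
(0.49, 0.0) 0.131 0.017 front edge below rodtop px 18.883390257772447
(0.49, 0.0) 0.131 0.02 front edge below rodtop px 19.525859176224998
(0.49, 0.0) 0.128 0.02 front edge below rodtop px 20.28331848381265
0.2553591327327524 px/mm
```

View pics/cmp3.png

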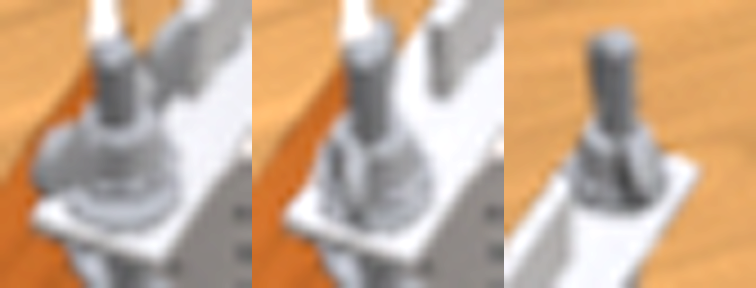

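Run:
```python
from h import *
rows([pol(60,.033,.22),pol(60,.033,.155)],39.1)
```

```text
t 10.4 pos [ 0.4587 -0.0061  0.2757] yaw 38.98 F [ 0.06 -0.22 -0.55] q6 0.63
[58.1, 251.6, 57.6]
[57.8, 251.2, 122.6]
turn [ 0.4 -0.3 -0.1]
```

Call:
carry_out(series=[[12,50,10,0,0,0,-1],[24,100,20,0,0,0,-1],[36,150,30,0,0,0,-1],[48,200,40,0,0,0,-1],[57,240,50,0,0,0,-1],[58,251,56,0,0,0,-1],[58,251,58,0,0,0,-1],[58,251,75,0,0,0,-1]])

```text
time: 11.4
position: [0.6622, -0.1644, 0.2034]
tool_rot: [0.943, 0.334, 0.004, 0.003]
ft_force: [-0.0, 0.1, 0.0]
grip_width: 0.0006
```

Run:
```python
from h import *
rows([pol(60,.033,.155)]+[pol(p,.032,.155) for p in range(50,-20,-10)])
```

```text
t 11.4 pos [ 0.6622 -0.1644  0.2034] yaw 39.0 F [-0.03  0.09  0.01] q6 0.48
[-0.5, 0.5, 48.4]
[-4.6, 4.5, 48.5]
[-8.5, 8.5, 48.5]
[-13.1, 11.7, 48.5]
[-18.2, 14.1, 48.4]
[-23.5, 15.5, 48.4]
[-29.1, 16.0, 48.4]
[-34.7, 15.5, 48.4]
```

Call:
carry_out(series=[[0,0.5,25,0,0,0,-1],[0,0.5,44,0,0,0,-1],[-0.5,0.5,48.5,0,0,0,-1],[-4.6,4.5,48.5,0,0,0,-1],[-8.5,8.5,48.5,0,0,0,-1],[-13,11.7,48.5,0,0,0,-1],[-18.2,14.1,48.5,0,0,0,-1]])

```text
time: 12.28
position: [0.6578, -0.1871, 0.1556]
tool_rot: [0.943, 0.334, 0.005, 0.003]
ft_force: [1.7, 2.0, -0.0]
grip_width: 0.0005
```

Run:
```python
from h import *
rows([pol(p,.032,.1545) for p in range(10,-110,-6)])
```

```text
t 12.275 pos [ 0.6578 -0.1871  0.1556] yaw 38.97 F [ 1.69  1.96 -0.05] q6 0.45
[-5.6, 1.0, 1.0]
[-8.9, 1.5, 1.0]
[-12.2, 1.5, 1.0]
[-15.6, 1.2, 1.0]
[-18.9, 0.6, 0.9]
[-22.1, -0.4, 0.9]
[-25.1, -1.7, 0.9]
[-28.1, -3.3, 0.8]
[-30.8, -5.2, 0.8]
[-33.4, -7.4, 0.7]
[-35.7, -9.8, 0.7]
[-37.7, -12.5, 0.7]
[-39.4, -15.4, 0.6]
[-40.8, -18.4, 0.6]
[-41.9, -21.6, 0.6]
[-42.7, -24.8, 0.5]
[-43.1, -28.2, 0.5]
[-43.2, -31.5, 0.5]
[-42.9, -34.8, 0.4]
[-42.2, -38.1, 0.4]
```

Call:
carry_out(series=[[-5.6,1,0.5,0,0,0,-1],[-9,1.5,1,0,0,0,-1],[-12.2,1.5,1,0,0,0,-1],[-15.6,1.2,1,0,0,0,-1]])

```text
time: 12.78
position: [0.6464, -0.1982, 0.1545]
tool_rot: [0.943, 0.334, 0.005, 0.003]
ft_force: [0.9, 0.7, 0.1]
grip_width: 0.0004
```

Call:
carry_out(series=[[-2,-0.5,0,0,0,0,-1],[-4,-1,0,0,0,0,-1],[-6,-1.7,0,0,0,0,-1]])

```text
time: 13.15
position: [0.6406, -0.2008, 0.1544]
tool_rot: [0.943, 0.334, 0.005, 0.003]
ft_force: [1.0, 1.3, 0.6]
grip_width: 0.0005
```

```bash
cat > n.py <<'E'
from h import *
import sys
o=robot.get_obs();p=o['position'][:2]-AX; ph=np.degrees(np.arctan2(p[1],p[0]))-OUT; ph=(ph+180)%360-180; print('phi',ph,'r',np.hypot(*p))
a=np.radians(OUT+ph); print('ccw tangential F',np.dot(o['ft_force'][:2],[-np.sin(a),np.cos(a)]))
z=float(sys.argv[1]);
rows([pol(x,.032,z) for x in np.arange(ph,ph-50,-4)[1:]])
E
python3 n.py .154
```

```text
phi -19.772679697188124 r 0.03212767355369448
ccw tangential F 1.4068563606209865
t 13.15 pos [ 0.6406 -0.2008  0.1544] yaw 38.98 F [1.04 1.3  0.63] q6 0.42
[-2.0, -0.9, 0.4]
[-4.0, -1.9, 0.4]
[-6.0, -3.0, 0.4]
[-7.8, -4.3, 0.3]
[-9.6, -5.6, 0.3]
[-11.3, -7.1, 0.3]
[-12.8, -8.7, 0.3]
[-14.3, -10.4, 0.2]
[-15.6, -12.2, 0.2]
[-16.8, -14.1, 0.2]
[-17.9, -16.1, 0.1]
[-18.8, -18.1, 0.1]
```

Call:
carry_out(series=[[-2,-0.9,0,0,0,0,-1],[-4,-1.9,0,0,0,0,-1],[-6,-3,0,0,0,0,-1],[-7.8,-4.3,0,0,0,0,-1]])

```text
time: 13.65
position: [0.6317, -0.2024, 0.1543]
tool_rot: [0.943, 0.334, 0.005, 0.003]
ft_force: [1.5, 0.2, 0.2]
grip_width: 0.0004
```

```bash
python3 n.py .154
```

```text
phi -36.02414406832216 r 0.03197899374840375
ccw tangential F 1.555016915873149
t 13.65 pos [ 0.6317 -0.2024  0.1543] yaw 38.98 F [1.55 0.18 0.23] q6 0.41
[-1.8, -1.4, 0.3]
[-3.4, -2.8, 0.3]
[-5.0, -4.5, 0.3]
[-6.4, -6.2, 0.2]
[-7.7, -8.0, 0.2]
[-8.9, -9.9, 0.2]
[-10.0, -11.8, 0.2]
[-10.9, -13.9, 0.1]
[-11.7, -16.0, 0.1]
[-12.3, -18.1, 0.1]
[-12.8, -20.3, 0.1]
[-13.1, -22.5, 0.0]
```

Call:
carry_out(series=[[-1.8,-1.4,0,0,0,0,-1],[-3.4,-2.8,0,0,0,0,-1]])

```text
time: 13.9
position: [0.6271, -0.2025, 0.1543]
tool_rot: [0.943, 0.334, 0.005, 0.003]
ft_force: [1.4, -0.3, 0.3]
grip_width: 0.0007
```

Call:
carry_out(series=[[-1.6,-1.7,0,0,0,0,-1],[-3,-3.4,0,0,0,0,-1]])

```text
time: 14.15
position: [0.6225, -0.2017, 0.1543]
tool_rot: [0.943, 0.334, 0.005, 0.003]
ft_force: [1.8, 0.1, -0.3]
grip_width: 0.0004
```

Call:
carry_out(series=[[-1.3,-1.8,0,0,0,0,-1],[-2.5,-3.7,0,0,0,0,-1]])

```text
time: 14.4
position: [0.618, -0.2005, 0.1542]
tool_rot: [0.943, 0.334, 0.005, 0.003]
ft_force: [0.5, -0.0, 0.4]
grip_width: 0.0007
```

```bash
python3 n.py .154
```

```text
phi -60.96171837041882 r 0.032277304573381786
ccw tangential F 0.5162099004306189
t 14.4 pos [ 0.618  -0.2005  0.1542] yaw 38.98 F [ 0.55 -0.02  0.39] q6 0.4
[-0.8, -2.1, 0.2]
[-1.7, -4.2, 0.1]
[-2.4, -6.3, 0.1]
[-3.0, -8.4, 0.1]
[-3.4, -10.6, 0.1]
[-3.7, -12.9, 0.0]
[-3.8, -15.1, 0.0]
[-3.8, -17.3, -0.0]
[-3.6, -19.5, -0.0]
[-3.2, -21.7, -0.0]
[-2.7, -23.9, -0.1]
[-2.1, -26.1, -0.1]
```

Call:
carry_out(series=[[-0.8,-2.1,0,0,0,0,-1],[-1.6,-4.2,0,0,0,0,-1]])

```text
time: 14.65
position: [0.6143, -0.1983, 0.1542]
tool_rot: [0.943, 0.334, 0.005, 0.004]
ft_force: [1.3, -1.4, 0.0]
grip_width: 0.0005
```

Call:
carry_out(series=[[-0.7,-2.1,0,0,0,0,-1],[-1.3,-4.3,0,0,0,0,-1]])

```text
time: 14.9
position: [0.6108, -0.1959, 0.1543]
tool_rot: [0.943, 0.334, 0.006, 0.004]
ft_force: [1.5, -1.5, -0.5]
grip_width: 0.0001
```

Call:
carry_out(series=[[-0.4,-2.2,0,0,0,0,-1],[-0.7,-4.4,0,0,0,0,-1]])

```text
time: 15.15
position: [0.6073, -0.1929, 0.1543]
tool_rot: [0.943, 0.334, 0.005, 0.004]
ft_force: [1.6, -2.6, -0.3]
grip_width: 0.0005
```

Call:
carry_out(series=[[0,-2.2,0,0,0,0,-1],[0,-4.4,0,0,0,0,-1]])

```text
time: 15.4
position: [0.6043, -0.1894, 0.1542]
tool_rot: [0.943, 0.334, 0.005, 0.004]
ft_force: [1.5, -0.3, -0.2]
grip_width: 0.0003
```

```bash
python3 - <<'E'
from w import *
over({'scene':robot.camera('scene')},[],'s8')
E
python3 n.py .1535
```

```text
phi -93.43126359013934 r 0.031936440322609096
ccw tangential F 1.5354486107427778
t 15.45 pos [ 0.6041 -0.1891  0.1542] yaw 38.98 F [ 0.65 -1.43 -0.22] q6 0.41
[0.1, -2.2, 0.7]
[0.5, -4.4, 0.7]
[1.0, -6.6, 0.6]
[1.7, -8.7, 0.6]
[2.5, -10.8, 0.6]
[3.4, -12.8, 0.6]
[4.5, -14.8, 0.6]
[5.8, -16.7, 0.6]
[7.1, -18.4, 0.5]
[8.6, -20.1, 0.5]
[10.2, -21.7, 0.5]
[11.9, -23.1, 0.5]
```

View pics/s8_scene.png

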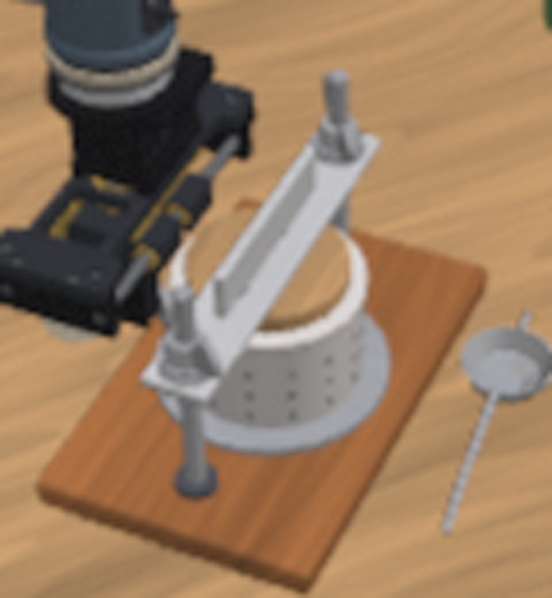

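Call:
carry_out(series=[[0.2,-2.2,0.3,0,0,0,-1],[0.5,-4.4,0.6,0,0,0,-1]])

```text
time: 15.7
position: [0.6015, -0.1853, 0.1535]
tool_rot: [0.943, 0.334, 0.005, 0.004]
ft_force: [1.2, -1.6, -0.1]
grip_width: 0.0004
```

Call:
carry_out(series=[[0.5,-2.1,0,0,0,0,-1],[1.2,-4.3,0,0,0,0,-1]])

```text
time: 15.95
position: [0.5994, -0.181, 0.1534]
tool_rot: [0.943, 0.334, 0.005, 0.004]
ft_force: [0.5, -1.0, -0.1]
grip_width: 0.0007
```

Call:
carry_out(series=[[0.9,-2,0,0,0,0,-1],[1.8,-4.1,0,0,0,0,-1]])

```text
time: 16.2
position: [0.598, -0.1764, 0.1533]
tool_rot: [0.943, 0.334, 0.005, 0.004]
ft_force: [0.3, -0.5, -0.5]
grip_width: 0.0003
```

Call:
carry_out(series=[[1.1,-1.9,0,0,0,0,-1],[2.4,-3.8,0,0,0,0,-1]])

```text
time: 16.45
position: [0.5974, -0.1717, 0.1532]
tool_rot: [0.943, 0.334, 0.004, 0.003]
ft_force: [0.1, -1.0, 0.5]
grip_width: 0.0001
```

Call:
carry_out(series=[[1.4,-1.7,0,0,0,0,-1],[2.8,-3.2,0,0,0,0,-1]])

```text
time: 16.7
position: [0.5974, -0.1673, 0.1532]
tool_rot: [0.943, 0.334, 0.004, 0.003]
ft_force: [0.4, -0.5, -0.9]
grip_width: 0.0003
```

```bash
python3 n.py .1535
python3 - <<'E'
from h import *
rows([pol(-118,.034,.21),pol(50,.034,.21)])
E
```

```text
phi -134.72414431401052 r 0.03272974719872852
ccw tangential F 0.4369453866890496
t 16.7 pos [ 0.5974 -0.1673  0.1532] yaw 39.0 F [ 0.45 -0.48 -0.87] q6 0.44
[2.1, -1.0, -0.3]
[3.9, -2.4, -0.3]
[5.7, -3.7, -0.3]
[7.6, -4.9, -0.3]
[9.6, -5.9, -0.3]
[11.6, -6.8, -0.3]
[13.7, -7.5, -0.3]
[15.9, -8.1, -0.3]
[18.1, -8.6, -0.3]
[20.3, -8.9, -0.3]
[22.5, -9.0, -0.3]
[24.8, -9.0, -0.3]
t 16.7 pos [ 0.5974 -0.1673  0.1532] yaw 39.0 F [ 0.45 -0.48 -0.87] q6 0.44
[-6.4, 7.6, -56.8]
[49.7, 45.3, -56.1]
```

Call:
carry_out(series=[[-4,5,0,0,0,0,-1],[-5,6,-30,0,0,0,-1],[-5,6,-60,0,0,0,-1],[-5,-30,-90,0,0,0,-1],[-5,-80,-110,0,0,0,-1],[-5,-130,-120,0,0,0,-1],[-5,-180,-120,0,0,0,-1],[-5,-210,-120,0,0,0,-1]])

```text
time: 17.7
position: [0.458, -0.0052, 0.2714]
tool_rot: [0.943, 0.334, 0.004, 0.003]
ft_force: [0.4, 0.9, -0.0]
grip_width: 0.0004
```

Run:
```python
from w import *
cs={n:robot.camera(n) for n in('scene','top')}
over(cs,[],'s9'); rows([pol(55,.034,.22)],39.1)
```

```text
t 17.8 pos [ 0.4572 -0.0045  0.2712] yaw 39.14 F [ 0.76 -1.13 -0.3 ] q6 0.63
[56.8, 257.0, 53.1]
turn [ 0.4 -0.3  0. ]
```

View pics/s9_scene.png

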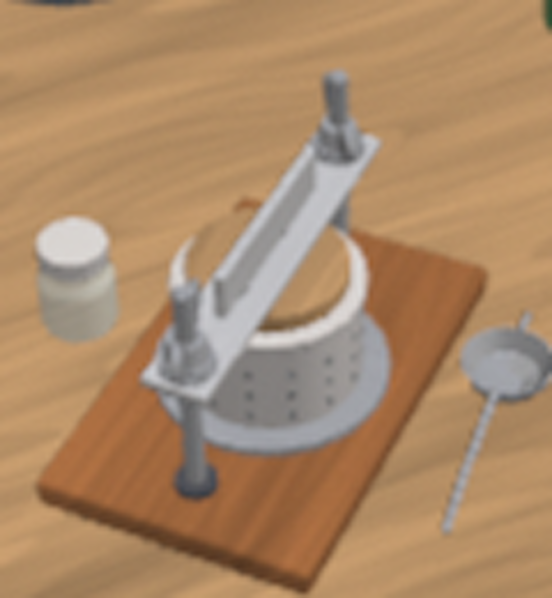

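View pics/s9_top.png

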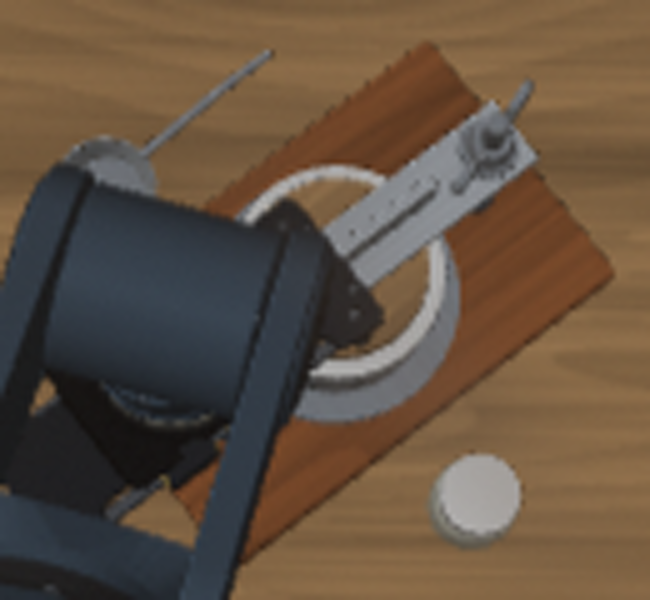

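Run:
```python
import cv2,numpy as np
a=cv2.imread('pics/s7_scene.png');b=cv2.imread('pics/s9_scene.png')
N=lambda i:i[268:400,130:232];F=lambda i:i[58:190,285:387]
x=np.hstack([N(a),N(b),F(b)]); cv2.imwrite('pics/cmp4.png',cv2.convertScaleAbs(cv2.resize(x,None,fx=2.6,fy=4),alpha=1.5,beta=-50))
```

```text
(no output)
```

View pics/cmp4.png

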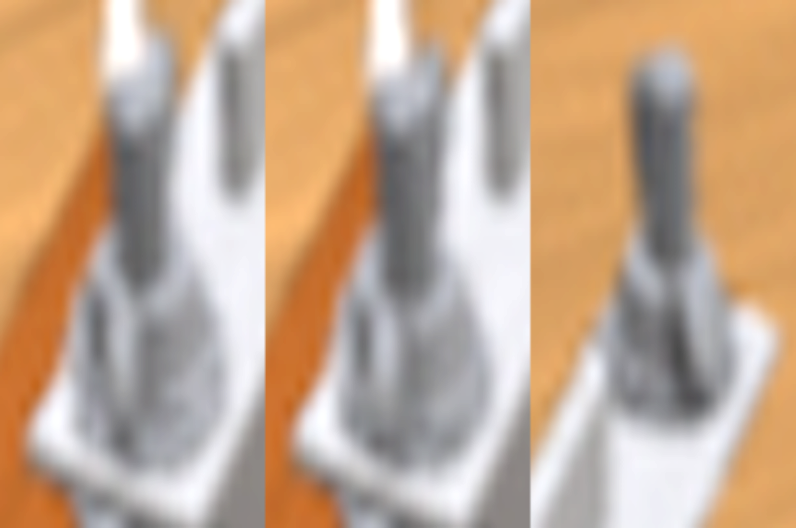

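Call:
carry_out(series=[[12,50,10,0,0,0,-1],[24,100,20,0,0,0,-1],[36,150,30,0,0,0,-1],[48,200,40,0,0,0,-1],[56,240,48,0,0,0,-1],[57,253,53,0,0,0,-1],[57,253,58,0,0,0,-1],[57,253,75,0,0,0,-1]])

```text
time: 18.8
position: [0.6613, -0.1643, 0.1985]
tool_rot: [0.942, 0.335, 0.004, 0.002]
ft_force: [-0.2, 0.4, -0.3]
grip_width: 0.0004
```

Run:
```python
from h import *
rows([pol(60,.033,.154)]+[pol(p,.032,.154) for p in range(55,20,-5)])
```

```text
t 18.8 pos [ 0.6613 -0.1643  0.1985] yaw 39.16 F [-0.21  0.44 -0.28] q6 0.48
[0.1, 1.2, 44.5]
[-2.3, 3.1, 44.5]
[-4.0, 5.3, 44.5]
[-5.9, 7.3, 44.5]
[-7.9, 9.2, 44.6]
[-10.1, 10.9, 44.6]
[-12.5, 12.4, 44.5]
[-15.0, 13.7, 44.5]
```

Call:
carry_out(series=[[0.3,0.8,25,0,0,0,-1],[0.3,0.8,42,0,0,0,-1],[0,1,44.5,0,0,0,-1],[-2.3,3.1,44.5,0,0,0,-1],[-4,5.3,44.5,0,0,0,-1],[-6,7.3,44.5,0,0,0,-1]])

```text
time: 19.55
position: [0.6621, -0.1739, 0.1549]
tool_rot: [0.942, 0.335, 0.005, 0.003]
ft_force: [-0.5, 1.7, 0.9]
grip_width: 0.0009
```

```bash
python3 n.py .154
```

```text
phi 44.77872536165785 r 0.03229189202107978
ccw tangential F 1.5948455278679985
t 19.55 pos [ 0.6621 -0.1739  0.1549] yaw 39.15 F [-0.46  1.65  0.86] q6 0.47
[-1.9, 1.3, 0.9]
[-3.6, 2.7, 0.9]
[-5.4, 4.0, 0.9]
[-7.4, 5.1, 0.9]
[-9.3, 6.1, 0.9]
[-11.4, 7.0, 0.9]
[-13.5, 7.7, 0.9]
[-15.7, 8.3, 0.9]
[-17.9, 8.7, 0.9]
[-20.1, 8.9, 0.9]
[-22.3, 9.0, 0.8]
[-24.6, 9.0, 0.8]
```

Call:
carry_out(series=[[-1.8,1.3,0.5,0,0,0,-1],[-3.6,2.7,0.9,0,0,0,-1]])

```text
time: 19.8
position: [0.6612, -0.1784, 0.1543]
tool_rot: [0.942, 0.335, 0.005, 0.003]
ft_force: [0.2, 1.6, 0.1]
grip_width: 0.0008
```

Call:
carry_out(series=[[-1.9,1.2,0,0,0,0,-1],[-3.8,2.3,0,0,0,0,-1]])

```text
time: 20.05
position: [0.6596, -0.1827, 0.1542]
tool_rot: [0.942, 0.335, 0.005, 0.003]
ft_force: [0.3, 1.3, -0.4]
grip_width: 0.0005
```

```bash
python3 n.py .154
python3 - <<'E'
from w import *
over({'scene':robot.camera('scene')},[],'s10')
E
```

```text
phi 28.506457107652892 r 0.03205743951180924
ccw tangential F 1.290127303652043
t 20.05 pos [ 0.6596 -0.1827  0.1542] yaw 39.15 F [ 0.28  1.28 -0.42] q6 0.45
[-2.0, 0.9, 0.2]
[-4.1, 1.8, 0.2]
[-6.2, 2.5, 0.2]
[-8.4, 3.1, 0.2]
[-10.6, 3.5, 0.2]
[-12.8, 3.7, 0.2]
[-15.0, 3.8, 0.2]
[-17.3, 3.8, 0.1]
[-19.5, 3.5, 0.1]
[-21.7, 3.2, 0.1]
[-23.9, 2.6, 0.1]
[-26.0, 2.0, 0.1]
```

View pics/s10_scene.png

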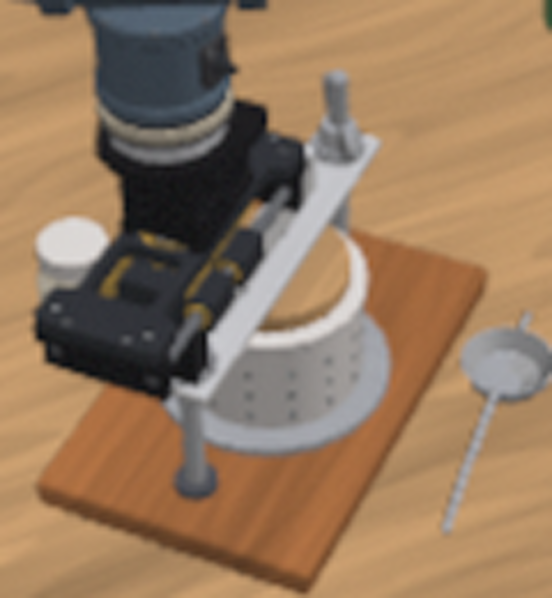

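Call:
carry_out(series=[[-1.7,0.8,0,0,0,0,-1],[-3.3,1.5,0,0,0,0,-1]])

```text
time: 20.35
position: [0.658, -0.1861, 0.1542]
tool_rot: [0.942, 0.335, 0.005, 0.003]
ft_force: [0.5, 1.3, -0.3]
grip_width: 0.0005
```

Call:
carry_out(series=[[-1.7,0.6,0,0,0,0,-1],[-3.5,1.1,0,0,0,0,-1]])

```text
time: 20.6
position: [0.656, -0.1893, 0.1542]
tool_rot: [0.942, 0.335, 0.005, 0.003]
ft_force: [0.2, 0.8, 0.5]
grip_width: 0.0003
```

Call:
carry_out(series=[[-1.8,0.4,0,0,0,0,-1],[-3.6,0.6,0,0,0,0,-1]])

```text
time: 20.85
position: [0.6537, -0.1923, 0.1543]
tool_rot: [0.942, 0.335, 0.005, 0.003]
ft_force: [0.2, 0.5, 0.1]
grip_width: 0.0001
```

```bash
python3 n.py .154
```

```text
phi 8.376263038666707 r 0.032193084959575305
ccw tangential F 0.557627550991219
t 20.85 pos [ 0.6537 -0.1923  0.1543] yaw 39.13 F [0.24 0.54 0.08] q6 0.43
[-2.2, 0.1, 0.2]
[-4.5, 0.1, 0.2]
[-6.7, 0.1, 0.2]
[-8.9, -0.1, 0.2]
[-11.1, -0.5, 0.2]
[-13.3, -1.0, 0.1]
[-15.4, -1.7, 0.1]
[-17.5, -2.5, 0.1]
[-19.5, -3.5, 0.1]
[-21.5, -4.6, 0.0]
[-23.3, -5.9, 0.0]
[-25.1, -7.2, -0.0]
```

Call:
carry_out(series=[[-1.9,0,0,0,0,0,-1],[-3.8,0,0,0,0,0,-1]])

```text
time: 21.1
position: [0.6508, -0.1949, 0.1543]
tool_rot: [0.942, 0.335, 0.005, 0.003]
ft_force: [1.1, 1.9, -0.6]
grip_width: 0.0007
```

Call:
carry_out(series=[[-1.9,-0.2,0,0,0,0,-1],[-3.8,-0.4,0,0,0,0,-1]])

```text
time: 21.35
position: [0.6475, -0.1972, 0.1543]
tool_rot: [0.942, 0.335, 0.005, 0.003]
ft_force: [0.3, 0.7, 0.8]
grip_width: 0.0005
```

Call:
carry_out(series=[[-1.8,-0.5,0,0,0,0,-1],[-3.7,-1,0,0,0,0,-1]])

```text
time: 21.6
position: [0.6439, -0.199, 0.1544]
tool_rot: [0.942, 0.335, 0.005, 0.003]
ft_force: [1.6, 0.1, -0.5]
grip_width: 0.0003
```

```bash
python3 n.py .154
```

```text
phi -12.98527089696799 r 0.031686663143389186
ccw tangential F 1.5219963632230475
t 21.6 pos [ 0.6439 -0.199   0.1544] yaw 39.13 F [ 1.63  0.13 -0.54] q6 0.42
[-2.2, -0.3, 0.3]
[-4.3, -1.0, 0.3]
[-6.4, -1.9, 0.3]
[-8.4, -2.9, 0.3]
[-10.3, -4.0, 0.2]
[-12.1, -5.3, 0.2]
[-13.9, -6.7, 0.2]
[-15.5, -8.3, 0.2]
[-17.0, -9.9, 0.1]
[-18.4, -11.6, 0.1]
[-19.7, -13.5, 0.1]
[-20.9, -15.4, 0.0]
```

Call:
carry_out(series=[[-1.8,-0.4,0,0,0,0,-1],[-3.6,-0.9,0,0,0,0,-1]])

```text
time: 21.85
position: [0.6405, -0.2007, 0.1543]
tool_rot: [0.942, 0.335, 0.005, 0.003]
ft_force: [1.7, -0.4, -0.5]
grip_width: 0.0005
```

Call:
carry_out(series=[[-1.6,-0.9,0,0,0,0,-1],[-3.3,-1.9,0,0,0,0,-1]])

```text
time: 22.1
position: [0.6388, -0.2011, 0.1546]
tool_rot: [0.942, 0.334, 0.008, 0.004]
ft_force: [7.6, 2.3, -2.7]
grip_width: 0.0008
```

Call:
carry_out(series=[[-1.5,-1.2,0,0,0,0,-1],[-3,-2.4,0,0,0,0,-1]])

```text
time: 22.35
position: [0.6386, -0.201, 0.1549]
tool_rot: [0.942, 0.334, 0.012, 0.006]
ft_force: [10.9, 2.1, -5.0]
grip_width: 0.0002
```

```bash
python3 n.py .154
```

```text
phi -23.339902712718526 r 0.03165522330788033
ccw tangential F 11.040446783140887
t 22.35 pos [ 0.6386 -0.201   0.1549] yaw 39.04 F [10.89  2.07 -5.05] q6 0.41
[-2.2, -0.7, 0.8]
[-4.1, -1.7, 0.8]
[-6.0, -3.0, 0.7]
[-7.8, -4.3, 0.7]
[-9.4, -5.8, 0.6]
[-11.0, -7.4, 0.5]
[-12.5, -9.1, 0.5]
[-13.8, -10.9, 0.4]
[-15.0, -12.7, 0.4]
[-16.1, -14.7, 0.3]
[-17.0, -16.7, 0.2]
[-17.8, -18.8, 0.2]
```

Call:
carry_out(series=[[3,1,0,0,0,0,-1],[7,3,0,0,0,0,-1],[8,3,-25,0,0,0,-1],[8,3,-55,0,0,0,-1],[8,-30,-90,0,0,0,-1],[8,-80,-110,0,0,0,-1],[8,-140,-120,0,0,0,-1],[8,-195,-120,0,0,0,-1]])

```text
time: 23.35
position: [0.5174, -0.043, 0.2722]
tool_rot: [0.943, 0.334, 0.012, 0.006]
ft_force: [0.6, 0.1, -0.6]
grip_width: 0.0009
```

Call:
carry_out(series=[[0,-50,-10,0,0,0,-1],[0,-60,-10,0,0,0,-1],[0,-60,-10,0,0,0,-1]])

```text
time: 23.72
position: [0.4793, 0.0037, 0.2813]
tool_rot: [0.942, 0.334, 0.012, 0.007]
ft_force: [0.1, -0.2, 0.3]
grip_width: 0.0005
```

Run:
```python
from w import *
cs={n:robot.camera(n) for n in('scene','top')}
over(cs,[],'s11'); rows([])
p=[onz(cs['top'],*z2('top',*q),.155) for q in((553,103),(437,160))]
for n in('scene','top'):
    a=cv2.imread(f'pics/{n}0.png').astype(int); d=np.abs(a-cs[n]['pixels'][:,:,::-1]).max(2)
    cv2.imwrite(f'pics/diff_{n}.png',np.clip(d*3,0,255).astype(np.uint8))
x=np.hstack([cv2.imread('pics/s11_scene.png')[:598],cv2.resize(cv2.imread('pics/diff_scene.png')[185:315,255:375],(552,598))])
cv2.imwrite('pics/f.png',cv2.resize(x,(800,433)))
```

```text
t 23.825 pos [0.4804 0.0027 0.281 ] yaw 38.99 F [0.09 0.69 0.73] q6 0.66
```

View pics/f.png

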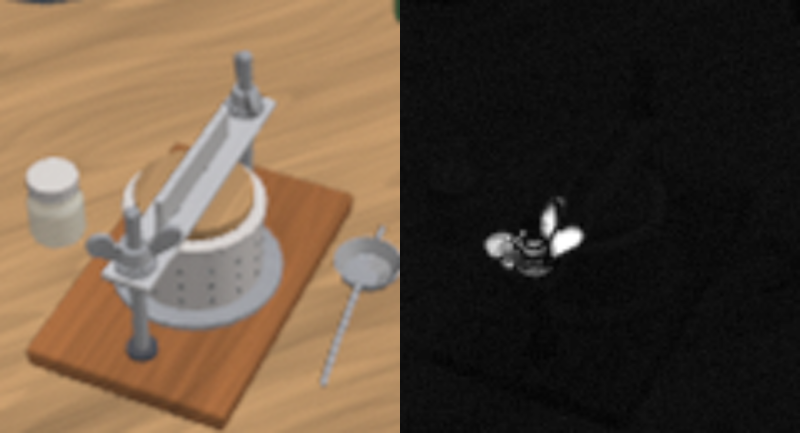

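View pics/s11_top.png

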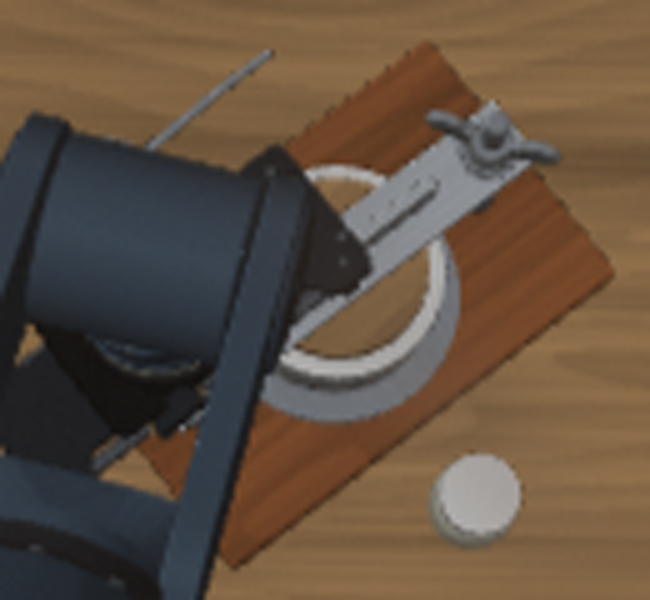

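Run:
```python
from w import *
cs={n:robot.camera(n) for n in('scene','top')}
out=[]
for foot in(.128,.131,.134,.137):
    p=[onz(cs['top'],*z2('top',*q),foot+.024) for q in((557,156),(429,118))]
    d=p[0]-p[1];m=(p[0]+p[1])/2;a=np.arctan2(d[1],d[0]);print(foot,m,np.degrees(a))
    over(cs,[(P,(0,0,255)) for P in wing(AX+[-.0025,.001],a,foot)],'t')
    out.append(cv2.imread('pics/t_scene.png')[270:400,110:260])
x=np.vstack([np.hstack(out[:2]),np.hstack(out[2:])]);cv2.imwrite('pics/cmp5.png',cv2.resize(x,None,fx=2.2,fy=2.2))
```

```text
0.128 [ 0.63340368 -0.17115905  0.152     ] -105.85547013195293
0.131 [ 0.63261977 -0.1708712   0.155     ] -105.85547013195288
0.134 [ 0.63183586 -0.17058334  0.158     ] -105.85547013195293
0.137 [ 0.63105196 -0.17029549  0.161     ] -105.85547013195288
```

View pics/cmp5.png

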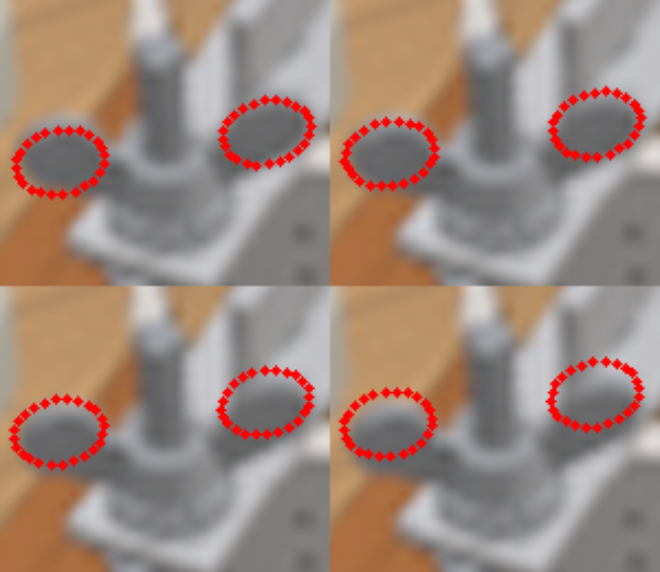

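```bash
python3 -c "
from rig import robot
print(robot.hand_in())"
```

```text
the job is handed in; nothing more can be done
None
```

The loose wing nut is fully home on its washer, and the job is handed in. I turned it clockwise with the shut fingertips pushing one wing at a time, without pinching. It took four strokes and about 584° in total. The clock read about 24 s of the 64 s allowed.

**Hard stop:** the push at the wing rose from about 1.5 N to 11 N, and the tip moved only 0.2 mm over the last step. That peak is just under the press's 12 N limit. I backed off straight away.

**Height:** the drawn wing outlines fit the final picture with the nut's underside at about 129–131 mm. Home is 131 mm, and calibration error is about 2 mm. Earlier height readings, taken with a wing seen edge-on, were too rough to use. The 584° comes to 9.7 mm of travel, within the stated 7–10.5 mm.

**Nothing else disturbed:** comparing the start and end pictures from the scene camera around the press showed only the loose nut changed. The press, other nut, baby jar and strainer had not moved. I did not run that comparison on the rest of the bench. The arm was clear of everything at hand-in.

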